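# Check a plaster plaque with the moisture meter

### The arm

A 7-joint arm with a two-finger parallel gripper is mounted at the origin on the work surface. World frame = base frame: x ahead of the robot, y to its left, z up, the work surface at z = 0. Lengths are in m, angles in rad, forces in N, time in s.
With the tool pointing down it reaches from about 0.4 to 0.85 m from the base axis. Payload 4.5 kg.
Tool frame: the origin (TCP) lies midway between the tips of the shut fingers; the grasp point (between the pads) lies 19 mm behind it; z points along the fingers, y is the line along which they close (so a half turn about z gives the same grasp; the last joint's range is limited). The gripper opens to 88 mm and grips with 3 to 60 N. Pads are 18 mm wide; open, the fingers measure 123 mm over their backs; the gripper's body (75 mm by 187 mm) begins 45 mm behind the grasp point.
Start: joints at [-1.186, 0.689, -0.195, 1.565, 0.157, 0.902, -0.215], TCP at [0.215, 0.587, 0.239] pointing down, gripper open.
Joint ranges: [-3.01, 3.01], [-0.46, 2.08], [-1.47, 1.51], [0.13, 2.56], [-1, 4.14], [0.04, 2.09], [-2.66, 2.66]. Speed limits (rad/s): [2.57, 2.57, 3.14, 3.14, 3.14, 3.14, 3.14].

### API

Orientations are given as a unit quaternion [x, y, z, w].
In Python, from plant import r gives the robot as it stands.
- The arm moves only by the tool move_arm, never from a script. Its argument "targets" is a list that holds one entry, the list of rows, each a list of 7 numbers: the opening, from 0 (shut) to 1 (fully open), then the shift along the tool's x, y, z in mm, then the turn, a rotation vector about the tool's x, y, z in degrees. In form: [[[claw, dx, dy, dz, ax, ay, az], ...]]. A call has 1 to 10 rows; each row is the pose to reach, as a shift and turn from the pose commanded when the call began, along the tool's axes at that moment; what a row does not reach only later rows make up. A row lasts 1/8 s, in which the tool goes at most 62.5 mm and 10.7 degrees, less where a joint would pass 70% of its speed; a pose out of reach is approached as far as the arm can. A call with a gripper value outside its range is refused whole. The fingers move at their own pace and stop on an object; "newtons" is the grip in N (left out, the last holds). Time passes only in rows, so rows that repeat a pose let the fingers close. It gives the time, the measured TCP pose, the force, the opening and the grip force at its end, in the units of the state.
- r.get_state(): the state, without advancing time (a new reading comes with each control period).
- r.snapshot(name): name is "scene" or "top" or "wrist"; returns the picture (400x640x3 uint8, red, green, blue); there is no depth.
- r.camera_info(name): a dict with "fx", "fy", "cx", "cy" (pixels), "R" (3x3) and "t" (3): a world point X has camera coordinates R X + t. Camera axes: x right, y down, z forward; pixel columns grow to the right and rows downward; lengths in m; the calibration is good to about 2 mm. A picture is of the moment at which its call begins: read the wrist's pose just before it. camera_info takes no time and is no camera call; for the wrist camera it gives the pose at the moment of the call.
- r.finish_job(): hands the job in; it is judged then, once.
The state is a dict: "clock": time; "q": joint angles; "qd": joint speeds; "joint_torque": joint torques, N m; "tool_pos": TCP position; "eef_rot": TCP orientation; "contact_force": force on the tool from outside, world axes, zero at the start; "moment": the same for the moment, N m; "opening": opening from 0.0 (shut) to 1.0 (fully open); "finger_force": force on a finger pad.
Only numpy, scipy, OpenCV 4.12 (cv2) and the standard library are available. Lean on these libraries where they do the work, as an engineer would, in place of code of your own. Each camera call takes 0.05 s, during which the arm holds its last target. There are 200 camera calls.

### The job

Check whether the plaster plaque on the tilted easel is dry: take the blue moisture meter out of its dock, press its sprung steel nose square onto the sloping face, inside the orange ring, until the nose is pushed about half-way in, and hold it steady there for two full seconds. Never push the nose all the way in, do not let go of the meter before it is back in the dock, and finish with it standing upright and fully home in the dock, released. Leave the jar, the mug and the green shell where they are.

Things in the scene. Friction and masses are not known exactly. Their poses are not given: they have to be found in the camera images.
- meter: Blue moisture meter, yellow band: loose upright box 36 (x) x 28 (y) x 122 mm high, 0.19 kg, standing nose down in the dock. Origin: centre of the blue box's lower end, where the nose comes out; z points up, away from the nose. Grip the 28 mm sides 70 to 95 mm above the origin (dock walls reach 45 mm above it). The nose, a 12 mm round steel pin, sticks out 26 mm below the origin when free.
- nose (a joint): How far the meter's sprung nose is pushed in: 0 = free, 0.012 m = all the way in. The spring takes about 1.6 N to start and 5.8 N at the end. About half-way in means 0.004 to 0.008 m.
- nose_tip (a point): Centre of the flat tip of the nose; on the meter's z axis, 26 mm below the meter's origin when the nose is free. Axes as the meter's.
- dock: Yellow fixed dock: upright sleeve on a 100 x 90 mm foot; origin centre of its underside. Opening 44 (its x) x 36 mm (its y), walls 6 mm thick, tops 80 mm above the origin. Two inner ledges 35 mm above the origin carry the blue box's lower end, the nose hanging free between them. Fully home: meter origin 35 mm above the dock's, meter upright, its x along the dock's x (either way round).
- aim (a point): Point on the upper surface of the easel's tilted board, under the middle of the plaque. z: the board's normal, up out of the board; x up the slope, y across it. The orange ring's centre lies straight out along this z, but the plaque's thickness is unknown: the ringed face is 24 to 40 mm above this point, parallel to the board, and must be felt for or seen.
- easel: Fixed wooden easel, 200 x 200 mm base, origin centre of its underside. Its board (170 x 170 mm) is fixed at a tilt of 29 to 41 degrees from level, its lower edge to the robot's left or front left. On it lies a white plaster plaque, 130 x 130 mm, with a flat raised disc (60 mm diameter) in its middle that bears an orange ring, inner diameter 28, outer 36 mm.
- jar: Glass jar with white lid, 70 mm diameter, 95 mm high, bystander; origin centre of its underside.
- mug: White mug, 80 mm diameter, 90 mm high, bystander; origin centre of its underside.
- shell: Green shell ornament, about 80 mm across, 19 mm high, bystander lying flat; origin centre of its underside.
Things that resemble listed ones, but are neither listed nor needed, are in the scene too. What is meant by the meter is not brown, and is the larger of those in its own colour.

How it is judged:
By the outcome, as a careful person would: the job done as asked, in the order asked, and still so for the second after the job is handed in, with the robot touching nothing.
It also fails if it takes over 58 s, if anything falls off the work surface, if the arm or the gripper's body presses on something with over 40 N, if the wrist force passes 120 N, or if a joint passes its speed limit or range.

## Working session

There is one attempt and no reset: what is moved stays moved. The work goes in short steps, Python scripts to look and compute and a tool call to move; the robot and the scene stay as the last step left them, time stands still between calls to the robot, and variables do not carry over. Pictures are saved under pics/ and viewed, at most 10 in all, crops included, and the job is handed in when it is done.

Besides the shell and the picture viewer there is one more tool, called as a command line: name --argument value ..., lists and objects as JSON in quotes. move_arm: Moves the arm, as the interface text tells. Its arguments: {"type":"object","properties":{"targets":{"type":"array","items":{"type":"array","items":{"type":"array","items":{"type":"number"}}}},"newtons":{"type":"number"}},"required":["targets"]}

```bash
mkdir -p pics; ls; python3 - <<'E'
from plant import r
import cv2,numpy as np
s=r.get_state();print(s)
for n in("scene","top"):
    im=r.snapshot(n);cv2.imwrite(f"pics/{n}0.png",im[:,:,::-1]);print(n,r.camera_info(n))
E
```

```text
pics
{'clock': 0.0, 'q': array([-1.18621952,  0.68993501, -0.19449946,  1.56635306,  0.1573254 ,
        0.90249515, -0.21510332]), 'qd': array([0.00030924, 0.00129728, 0.00186235, 0.00046996, 0.00132264,
       0.00041432, 0.00049287]), 'joint_torque': array([-1.28659387e-03, -5.27560186e+01, -1.26697954e+00, -1.53421319e+01,
       -5.25746180e-02,  7.02037607e-03,  1.76222215e-04]), 'tool_pos': array([0.21461078, 0.58632605, 0.23793783]), 'eef_rot': array([ 1.74447820e-01,  9.84666009e-01, -8.95616585e-04, -7.51333387e-05]), 'contact_force': array([-0.64794344, -0.43228087,  0.80981263]), 'moment': array([0.06234195, 0.00776394, 0.04147934]), 'finger_force': 0.0, 'opening': 0.9995659811573159}
scene {'fx': 508.6221328592151, 'fy': 508.6221328592151, 'cx': 313.5118015081858, 'cy': 208.6943469156453, 'R': array([[-0.67354495,  0.73901473, -0.01394404],
       [ 0.61730983,  0.55204598, -0.56051209],
       [-0.40652894, -0.38613788, -0.82802884]]), 't': array([ 0.41628272, -0.35919876,  1.54508364])}
top {'fx': 512.7875983660613, 'fy': 512.7875983660613, 'cx': 316.59312522658, 'cy': 202.21236704494066, 'R': array([[ 0.07708089, -0.99701411, -0.00462686],
       [-0.97424284, -0.0743324 , -0.21289804],
       [ 0.21191842,  0.02091806, -0.97706347]]), 't': array([-0.02644942,  0.63753056,  1.32086426])}
```

View pics/scene0.png

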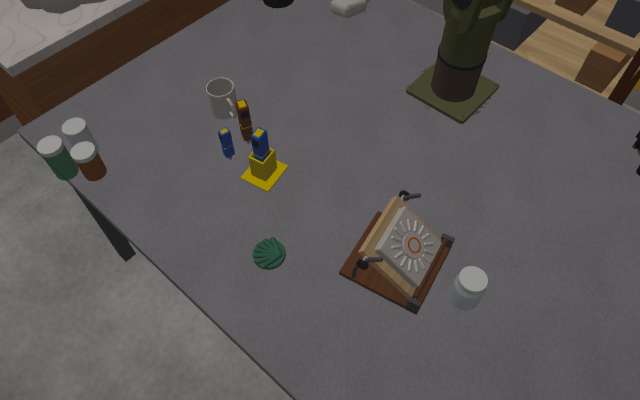

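View pics/top0.png

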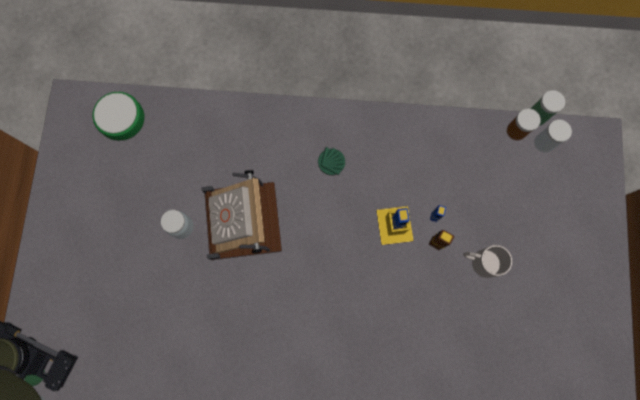

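The scene shows three candidates for the meter: the blue box in the yellow dock at scene (260,143) / top (402,217), a small loose blue one at scene (227,143) / top (438,213), and a brown one at scene (245,118) / top (443,239). I choose the one in the dock because it is blue, the larger, and docked. The easel is at top (235,215), with its ring at (226,215) and the lower edge to the left. Next are close crops.

```bash
cat > h.py <<'E'
import numpy as np,cv2
from plant import r
def ray(c,u,v):
    R,t=c["R"],c["t"];d=R.T@np.array([(u-c["cx"])/c["fx"],(v-c["cy"])/c["fy"],1.]);return -R.T@t,d/np.linalg.norm(d)
def atz(c,u,v,z):
    o,d=ray(c,u,v);return o+d*(z-o[2])/d[2]
def tri(obs):
    A=np.zeros((3,3));b=np.zeros(3);P=[]
    for c,u,v in obs:
        o,d=ray(c,u,v);M=np.eye(3)-np.outer(d,d);A+=M;b+=M@o;P.append((o,M))
    X=np.linalg.solve(A,b);return X,[np.linalg.norm(M@(X-o)) for o,M in P]
def proj(c,X):
    p=c["R"]@X+c["t"];return np.array([c["fx"]*p[0]/p[2]+c["cx"],c["fy"]*p[1]/p[2]+c["cy"]])
E
python3 - <<'E'
import cv2,numpy as np
s=cv2.imread("pics/scene0.png");t=cv2.imread("pics/top0.png")
def cr(i,x,y,w,h,k):return cv2.resize(i[y:y+h,x:x+w],None,fx=k,fy=k,interpolation=cv2.INTER_CUBIC)
a=cr(s,215,100,80,100,3);b=cr(t,370,190,100,75,4)
a=cr(s,210,95,80,100,3);          # 240x300
b=cr(t,370,195,93,50,6)[:300]     # 558x300
c=cr(s,335,185,133,130,3)[:, :399]; c=cv2.resize(c,(307,300))
d=cr(t,195,165,93,95,1)
d=cv2.resize(t[165:265,195:295],(300,300),interpolation=cv2.INTER_CUBIC)
c=cv2.resize(s[185:315,335:465],(300,300),interpolation=cv2.INTER_CUBIC)
bot=np.hstack([c,d,np.zeros((300,198,3),np.uint8)])
cv2.imwrite("pics/crop1.png",np.vstack([np.hstack([a,b]),bot]))
E
```

```text
(no output)
```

View pics/crop1.png

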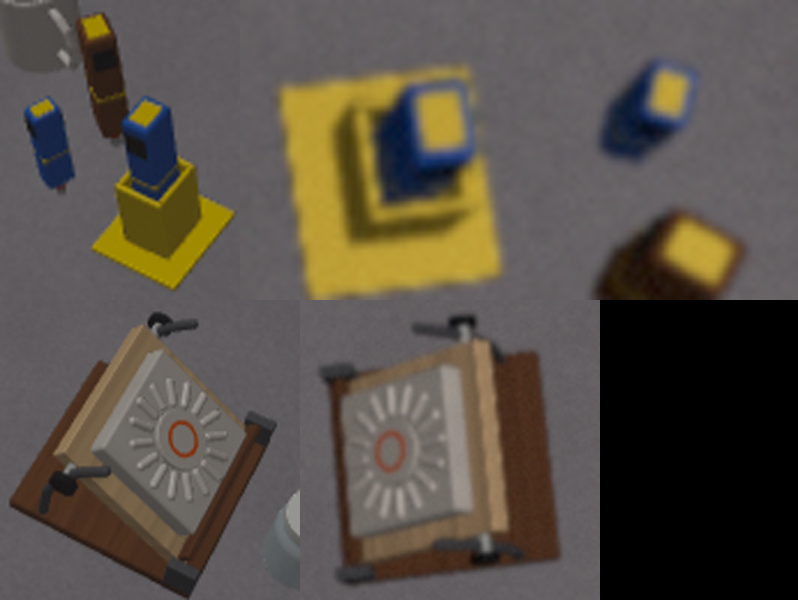

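Crop: the docked blue meter is clearly larger than the loose blue one, which confirms the choice. The dock foot's corners in the top view are at about (377,210), (408,206), (413,241) and (382,244). The ring is at top (224.7,215.3) and scene (414.3,244.8). The board's low edge faces +y.

```bash
python3 - <<'E'
from h import *
np.set_printoptions(precision=4,suppress=True)
s=r.camera_info("scene");t=r.camera_info("top");w=r.camera_info("wrist")
C=np.array([atz(t,*p,0.008) for p in [(377,209.7),(408,206.3),(413.3,241.3),(381.7,244.3)]])
print(C,C.mean(0),np.linalg.norm(np.roll(C,-1,0)-C,axis=1))
S=lambda x,y:(s,210+x/3,95+y/3)
print("dock corners scene",[atz(s,210+x/3,95+y/3,.008) for x,y in[(92,245),(175,288),(235,212)]])
print("ring",tri([(s,414.3,244.8),(t,224.7,215.3)]))
sc=lambda x,y:(s,335+x/2.308,185+(y-300)/2.308); tc=lambda x,y:(t,195+(x-300)/3,165+(y-300)/3)
# board corner/ plaque corners: high far, high near, low far? 
for n,a,b in [("plq hi +x",(95,452),(445,365)),("plq hi -x",(157,350),(470,512)),("plq lo +x",(190,535),(345,397)),("plq lo -x",(243,432),(352,535))]:
    print(n,tri([sc(*a),tc(*b)]))
for n,(x,y) in dict(metertopSc=(149,103)).items(): print(tri([S(x,y),(t,370+(442-240)/6,195+120/6)]))
print("mug",atz(t,497,261,.09),"jar",atz(t,174,221,.095),"shell",atz(t,332,161,.015))
st=r.get_state()
from scipy.spatial.transform import Rotation as Ro
RT=Ro.from_quat(st["eef_rot"]).as_matrix();print(RT)
print("cam in tool",RT.T@(-w["R"].T@w["t"]-st["tool_pos"]),"axes",RT.T@w["R"].T,w["fx"],w["cx"],w["cy"])
E
```

```text
[[ 0.6422 -0.1478  0.008 ]
 [ 0.6587 -0.2345  0.008 ]
 [ 0.5603 -0.2531  0.008 ]
 [ 0.5452 -0.1659  0.008 ]] [ 0.6016 -0.2003  0.008 ] [0.0883 0.1001 0.0885 0.0987]
dock corners scene [array([ 0.6555, -0.2294,  0.008 ]), array([ 0.6396, -0.1404,  0.008 ]), array([ 0.5434, -0.1603,  0.008 ])]
ring (array([0.5749, 0.2607, 0.1076]), [np.float64(0.0020305178474630953), np.float64(0.002030517847463219)])
plq hi +x (array([0.6518, 0.2151, 0.1274]), [np.float64(1.9876811185671942e-05), np.float64(1.987681118584712e-05)])
plq hi -x (array([0.5228, 0.1844, 0.126 ]), [np.float64(0.004870216515241719), np.float64(0.00487021651524177)])
plq lo +x (array([0.6299, 0.3169, 0.0594]), [np.float64(0.002646555783811117), np.float64(0.002646555783811026)])
plq lo -x (array([0.5047, 0.2924, 0.0653]), [np.float64(0.0008256747423470532), np.float64(0.0008256747423472413)])
(array([ 0.5979, -0.1962,  0.1699]), [np.float64(0.002884139286818397), np.float64(0.0028841392868184466)])
mug [ 0.5129 -0.4573  0.09  ] jar [0.5527 0.3932 0.095 ] shell [ 0.7732 -0.0111  0.015 ]
[[-0.9391  0.3436 -0.0004]
 [ 0.3436  0.9391 -0.0015]
 [-0.0001 -0.0016 -1.    ]]
cam in tool [ 0.0677 -0.0014 -0.1455] axes [[ 0.0002 -0.9652 -0.2614]
 [ 1.      0.0001  0.0004]
 [-0.0004 -0.2614  0.9652]] 328.3286701957199 320.74198535784444 196.3090349219834
```

```bash
cat >> h.py <<'E'
from scipy.spatial.transform import Rotation as Ro
def frame(x,z):
    z=np.array(z,float);z/=np.linalg.norm(z);x=np.array(x,float);x-=z*(x@z);x/=np.linalg.norm(x);return np.column_stack([x,np.cross(z,x),z])
def rel(P,R,s=None):
    s=s or r.get_state();R0=Ro.from_quat(s["eef_rot"]).as_matrix()
    d=R0.T@(np.array(P)-s["tool_pos"])*1e3;a=Ro.from_matrix(R0.T@R).as_rotvec(degrees=True)
    print("d mm",d.round(1),"rot",a.round(1),"|a|",round(np.linalg.norm(a),1));return d,a
E
python3 - <<'E'
from h import *
n=np.array([-.1,.51,.855]);n/=np.linalg.norm(n)
rel([.565,.312,.21],frame([.98,.2,0],-n))
E
```

```text
d mm [-423.3 -137.3   28.3] rot [-11.1 -40.2 143.7] |a| 149.6
```

move_arm --targets '[[[1, -80, -30, -20, -2, -6, 20], [1, -120, -40, -20, -3, -12, 42], [1, -160, -50, -20, -4, -18, 65], [1, -210, -70, -10, -6, -24, 85], [1, -260, -85, 0, -7, -29, 104], [1, -310, -100, 10, -9, -34, 123], [1, -360, -120, 20, -11, -40, 144], [1, -423, -137, 28, -11, -40, 144], [1, -423, -137, 28, -11, -40, 144], [1, -423, -137, 28, -11, -40, 144]]]'

```text
clock: 1.35
tool_pos: [0.5652, 0.3118, 0.2101]
eef_rot: [0.867, 0.444, 0.019, 0.223]
contact_force: [0.3, 0.3, -0.6]
opening: 1.001
finger_force: 0.0
```

```bash
python3 - <<'E'
from h import *
n=np.array([-.1,.51,.855]);n/=np.linalg.norm(n)
s=r.get_state();print(s["clock"],s["q"].round(2),s["tool_pos"])
rel([.565,.312,.21],frame([.98,.2,0],-n))
E
```

```text
1.35 [-1.08  0.87  0.58  1.55  0.02  0.86 -1.31] [0.56517605 0.31176925 0.21012931]
d mm [ 0.1 -0.3 -0. ] rot [ -3.3 -11.   40.2] |a| 41.8
```

move_arm --targets '[[[1, 0, 0, 0, -3.3, -11, 40.2], [1, 0, 0, 0, -3.3, -11, 40.2], [1, 0, 0, 0, -3.3, -11, 40.2], [1, 0, 0, 0, -3.3, -11, 40.2], [1, 0, 0, 0, -3.3, -11, 40.2], [1, 0, 0, 0, -3.3, -11, 40.2]]]'

```text
clock: 2.1
tool_pos: [0.5647, 0.3128, 0.2105]
eef_rot: [0.958, 0.101, 0.025, 0.268]
contact_force: [-0.7, 0.2, 0.7]
opening: 0.998
finger_force: 0.0
```

```bash
python3 - <<'E'
from h import *
n=np.array([-.1,.51,.855]);n/=np.linalg.norm(n)
s=r.get_state();print(s["clock"],s["q"].round(2),s["tool_pos"],s["qd"].round(3))
rel([.565,.312,.21],frame([.98,.2,0],-n))
c=r.camera_info("wrist");im=r.snapshot("wrist");cv2.imwrite("pics/w1.png",im[:,:,::-1])
import pickle;pickle.dump((c,s),open("w1.pkl","wb"));print(proj(c,np.array([.575,.261,.108])))
E
```

```text
2.1 [-1.13  1.03  0.8   1.35 -0.17  1.16 -1.85] [0.56466888 0.31275083 0.21046509] [ 0.    -0.01   0.001  0.004 -0.002  0.002 -0.008]
d mm [0.2 0.4 0.8] rot [-0.1 -0.1  0.5] |a| 0.6
[310.61657935 190.58016184]
```

View pics/w1.png

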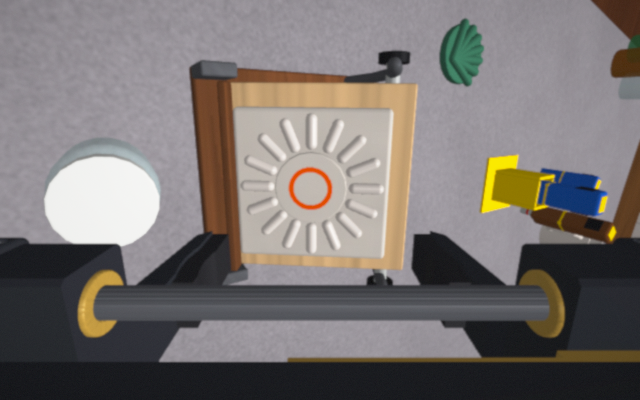

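The wrist view shows the orange ring at (310,188), plaque corners near (236,108), (391,109), (386,258) and (240,253), and the board outline from (231,84) to (403,269). Uphill is to the right. Next I fit the planes.

```bash
cat > fit.py <<'E'
from h import *
import pickle
from scipy.optimize import least_squares
np.set_printoptions(precision=4,suppress=True)
c,s=pickle.load(open("w1.pkl","rb"))
im=cv2.imread("pics/w1.png");hsv=cv2.cvtColor(im,cv2.COLOR_BGR2HSV)
def big(m):
    m=cv2.morphologyEx(m,cv2.MORPH_OPEN,np.ones((3,3)))
    k,l,st,ce=cv2.connectedComponentsWithStats(m);i=1+np.argmax(st[1:,4]);return (l==i),ce[i]
org=cv2.inRange(hsv,(4,150,120),(14,255,255));org[:,:]*=1
ob,oc=big(org);cn=cv2.findContours(ob.astype(np.uint8),cv2.RETR_EXTERNAL,cv2.CHAIN_APPROX_NONE)[0];el=cv2.fitEllipse(max(cn,key=len));print("ring",oc,el)
for p in [(260,95),(400,180),(250,115),(380,115),(310,188),(215,150),(300,50),(320,262)]: print(p,hsv[p[1],p[0]],end=" ")
# edge lines by gray gradient along scanlines: subpixel max gradient near hand-read lines
b,g,rr=[im[:,:,i].astype(float) for i in range(3)]
def line(ch,p,q,w=7,N=40):
    p,q=np.array(p,float),np.array(q,float);d=(q-p)/np.linalg.norm(q-p);nn=np.array([-d[1],d[0]]);o=np.arange(-w,w+.01,.25);pts=[]
    for f in np.linspace(.12,.88,N):
        X=p+f*(q-p)+o[:,None]*nn;v=cv2.remap(ch.astype(np.float32),X[:,0].astype(np.float32)[None],X[:,1].astype(np.float32)[None],cv2.INTER_LINEAR)[0]
        gr=np.abs(np.gradient(cv2.GaussianBlur(v[None],(0,0),3)[0]));pts.append(X[np.argmax(gr)])
    pts=np.array(pts,np.float32);l=cv2.fitLine(pts,cv2.DIST_HUBER,0,.01,.01).ravel();e=np.abs((pts-l[2:])@np.array([-l[1],l[0]]));return l,np.median(e)
def quad(ch,C,w=7):
    L=[line(ch,C[i],C[(i+1)%4],w) for i in range(4)];print("edge res",[round(float(x[1]),2) for x in L]);out=[]
    for i in range(4):
        a,bb=L[i-1][0],L[i][0];A=np.column_stack([a[:2],-bb[:2]]);t=np.linalg.solve(A,bb[2:]-a[2:]);out.append(a[2:]+t[0]*a[:2])
    return np.array(out)
# order: hi-far(+x), hi-near, lo-near, lo-far   (image: up=forward)
sat=rr-b
Qb=quad(sat,[(416,84),(403,269),(241,266),(231,84)]);Qp=quad(sat,[(391,109),(386,258),(240,253),(236,108)],6);print(Qb,Qp)
K=np.array([[c["fx"],0,c["cx"]],[0,c["fy"],c["cy"]],[0,0,1]])
for Q,a in((Qb,.085),(Qp,.065)):
    ob=np.array([[a,-a,0],[a,a,0],[-a,a,0],[-a,-a,0]])*np.array([1,1,1.])
    ok,rv,tv,er=cv2.solvePnPGeneric(ob,Q,K,None,flags=cv2.SOLVEPNP_IPPE)
    for r_,t_ in zip(rv,tv):
        p=cv2.projectPoints(ob,r_,t_,K,None)[0][:,0];Rw=c["R"].T@cv2.Rodrigues(r_)[0];X=c["R"].T@(t_.ravel()-c["t"])
        n=Rw[:,2];n=n*np.sign(n[2]);print("n",n,"tilt",np.degrees(np.arccos(n[2])),"ctr",X,"err",np.abs(p-Q).max(),"xdir",Rw[:,0])
o,d=ray(c,*el[0]);
import pickle;print("ring ray",o,d)
sc=r.camera_info("scene");tp=r.camera_info("top")
print("tri3",tri([(c,*el[0]),(c,*el[0]),(sc,414.3,244.8),(tp,224.7,215.3)]))
E
python3 fit.py
```

```text
ring [310.182  187.8037] ((310.0471496582031, 188.0419921875), (40.549522399902344, 42.295433044433594), 109.64785766601562)
(260, 95) [ 17 104 196] (400, 180) [ 17 103 193] (250, 115) [ 18  20 188] (380, 115) [ 16  20 189] (310, 188) [ 14  20 193] (215, 150) [ 11 154 103] (300, 50) [150  10 155] (320, 262) [ 17 105 202] edge res [0.08, 0.07, 0.02, 0.75]
edge res [0.06, 0.06, 0.08, 0.07]
[[417.6708  83.0918]
 [402.134  269.5819]
 [240.5597 262.7261]
 [230.6499  82.8976]] [[393.4772 107.6553]
 [383.5478 258.584 ]
 [240.161  252.7354]
 [231.8048 106.0136]]
n [0.024  0.7681 0.6399] tilt 50.215822788103836 ctr [0.5832 0.2389 0.0758] err 7.27213164351717 xdir [ 0.1838 -0.6326  0.7524]
n [0.188  0.2615 0.9467] tilt 18.787377624608514 ctr [0.5871 0.2286 0.0844] err 11.71914748875227 xdir [ 0.1158 -0.9631  0.243 ]
n [-0.1209  0.5595  0.82  ] tilt 34.91705448736335 ctr [0.5773 0.2549 0.0975] err 0.19912255294514125 xdir [ 0.1615 -0.804   0.5723]
n [0.3725 0.4401 0.8171] tilt 35.20891627423342 ctr [0.5849 0.2546 0.0999] err 9.046071274440123 xdir [ 0.1381 -0.8969  0.4201]
ring ray [0.6139 0.3997 0.3345] [-0.1376 -0.5147 -0.8462]
tri3 (array([0.5759, 0.261 , 0.1068]), [np.float64(0.0009551790513089644), np.float64(0.0009551790513089644), np.float64(0.0026483494388850064), np.float64(0.0018484800564053947)])
```

```bash
python3 - <<'E'
from h import *
s=r.camera_info("scene");t=r.camera_info("top")
S=lambda x,y:(s,210+x/3,95+y/3);T=lambda x,y:(t,370+(x-240)/6,195+y/6)
print("blue2 top",tri([S(43,107),T(668,95)]),"brown top",tri([S(95,27),T(700,248)]),"meter",tri([S(148,112),T(440,120)]))
rel([.565,.28,.32],frame([.983,.182,0],[0,0,-1]))
rel([.60,-.198,.26],frame([.983,.182,0],[0,0,-1]))
E
```

```text
blue2 top (array([ 0.62837307, -0.30287529,  0.11318804]), [np.float64(0.0021932761552744943), np.float64(0.0021932761552746266)]) brown top (array([ 0.55565179, -0.30884898,  0.15061346]), [np.float64(0.002784272329480703), np.float64(0.0027842723294805947)]) meter (array([ 0.59977185, -0.19686275,  0.16030904]), [np.float64(0.002887161328994726), np.float64(0.002887161328994766)])
d mm [ -7.   84.1 -76.9] rot [31.2 -0.1  1.5] |a| 31.2
d mm [-71.1 459.1 220.7] rot [31.2 -0.1  1.5] |a| 31.2
```

move_arm --targets '[[[1, -5, 30, -45, 6, 0, 0], [1, -7, 80, -77, 15, 0, 1], [1, -15, 130, -45, 24, 0, 1], [1, -23, 180, -5, 31, 0, 1.5], [1, -31, 225, 30, 31, 0, 1.5], [1, -40, 275, 70, 31.2, 0, 1.5], [1, -50, 325, 110, 31.2, 0, 1.5], [1, -60, 380, 155, 31.2, 0, 1.5], [1, -68, 425, 190, 31.2, 0, 1.5], [1, -71, 459, 221, 31.2, 0, 1.5]]]'

```text
clock: 3.4
tool_pos: [0.5988, -0.2006, 0.2605]
eef_rot: [0.996, 0.091, 0.002, 0.0]
contact_force: [0.9, -0.2, 0.4]
opening: 0.998
finger_force: 0.0
```

move_arm --targets '[[[1, 0, 0, 0, 0, 0, 0], [1, 0, 0, 0, 0, 0, 0], [1, 0, 0, 0, 0, 0, 0]]]'

```text
clock: 3.78
tool_pos: [0.5998, -0.1955, 0.2601]
eef_rot: [0.996, 0.092, 0.002, -0.001]
contact_force: [0.2, -0.3, -0.5]
opening: 0.995
finger_force: 0.0
```

```bash
python3 - <<'E'
from h import *
s=r.get_state();print(s["clock"],s["q"].round(2),s["tool_pos"],s["qd"].round(3))
rel([.6,-.198,.26],frame([.983,.182,0],[0,0,-1]))
c=r.camera_info("wrist");im=r.snapshot("wrist");cv2.imwrite("pics/w2.png",im[:,:,::-1])
import pickle;pickle.dump((c,s),open("w2.pkl","wb"))
u,v=proj(c,np.array([.6,-.198,.1])).astype(int);print(u,v)
x0,y0=max(0,u-130),max(0,v-120);cv2.imwrite("pics/w2c.png",cv2.resize(im[y0:y0+200,x0:x0+260,::-1],None,fx=3,fy=3,interpolation=cv2.INTER_CUBIC));print(x0,y0)
E
```

```text
3.775 [-0.02  0.72  0.51  1.55 -0.4   0.98 -0.78] [ 0.59983775 -0.19554354  0.26013288] [-0.004  0.     0.004 -0.001  0.001  0.     0.001]
d mm [-0.3  2.4  0.1] rot [-0.1 -0.2  0.1] |a| 0.2
322 179
192 59
```

View pics/w2c.png

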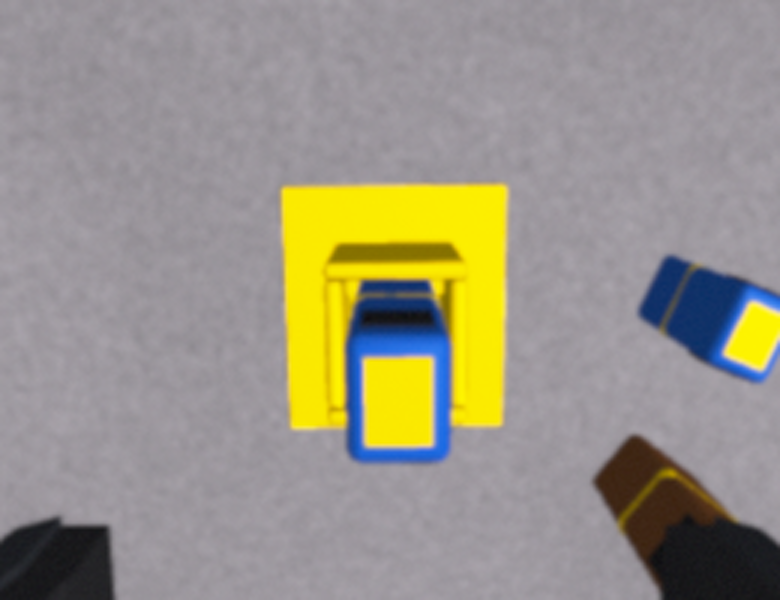

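The crop shows the dock foot's corners at (282,187), (507,185), (503,426) and (292,429), the meter's yellow top patch centred near (399,402), and the sleeve's top outline x 325–467. The small blue and brown look-alikes sit to the right, clear of the fingers.

```bash
python3 - <<'E'
from h import *
import pickle
np.set_printoptions(precision=4,suppress=True)
c,s=pickle.load(open("w2.pkl","rb"))
P=lambda x,y,z:atz(c,192+x/3,59+y/3,z)
for z in(.004,.008,.012):
    C=np.array([P(282,187,z),P(507,185,z),P(503,426,z),P(292,429,z)]);print(z,C.mean(0),np.linalg.norm(np.roll(C,-1,0)-C,axis=1),np.degrees(np.arctan2(*(C[0]-C[3])[1::-1])),np.degrees(np.arctan2(*(C[1]-C[2])[1::-1])))
print("top patch",P(398.7,402,.157),"sleeve L/R far",P(325,263,.08),P(467,263,.08),"wall y mid",(P(325,263,.08)+P(467,263,.08))/2)
m=P(398.7,402,.157);m[2]=.098
rel(m,frame([.983,.182,0],[0,0,-1]))
E
```

```text
0.004 [ 0.6016 -0.1997  0.004 ] [0.0895 0.0996 0.0895 0.1002] 11.458618820923403 11.42519449597326
0.008 [ 0.6022 -0.1995  0.008 ] [0.0886 0.0986 0.0886 0.0992] 11.458618820923402 11.425194495973257
0.012 [ 0.6029 -0.1994  0.012 ] [0.0877 0.0976 0.0877 0.0982] 11.4586188209234 11.425194495973281
top patch [ 0.6019 -0.1991  0.157 ] sleeve L/R far [ 0.6246 -0.1709  0.08  ] [ 0.6332 -0.2169  0.08  ] wall y mid [ 0.6289 -0.1939  0.08  ]
d mm [  0.8   3.8 162.1] rot [-0.  -0.2  0.1] |a| 0.2
```

move_arm --targets '[[[1, 1, 4, 30, 0, 0, -0.9], [1, 1, 4, 65, 0, 0, -0.9], [1, 1, 4, 100, 0, 0, -0.9], [1, 1, 4, 135, 0, 0, -0.9], [1, 1, 4, 155, 0, 0, -0.9], [1, 1, 4, 162, 0, 0, -0.9], [1, 1, 4, 162, 0, 0, -0.9]]]'

```text
clock: 4.7
tool_pos: [0.602, -0.2016, 0.0984]
eef_rot: [0.995, 0.099, 0.002, 0.0]
contact_force: [0.1, -0.1, 0.5]
opening: 1.002
finger_force: 0.0
```

move_arm --targets '[[[0.2, 0, 0, 0, 0, 0, 0], [0.2, 0, 0, 0, 0, 0, 0], [0.2, 0, 0, 0, 0, 0, 0], [0.2, 0, 0, 0, 0, 0, 0], [0.2, 0, 0, 0, 0, 0, 0], [0.2, 0, 0, 0, 0, 0, 0]]]' --newtons 30

```text
clock: 5.45
tool_pos: [0.6015, -0.2014, 0.0978]
eef_rot: [0.995, 0.098, 0.001, -0.0]
contact_force: [0.1, 0.8, -0.2]
opening: 0.344
finger_force: 0.2
```

```bash
python3 - <<'E'
from h import *
s=r.get_state();print({k:np.round(s[k],4) for k in("clock","tool_pos","contact_force","opening","finger_force","moment","q")})
rel([.6019,-.1995,.098],frame([.980,.198,0],[0,0,-1]))
E
```

```text
{'clock': np.float64(5.45), 'tool_pos': array([ 0.6015, -0.2014,  0.0978]), 'contact_force': array([ 0.0929,  0.835 , -0.2472]), 'opening': np.float64(0.3444), 'finger_force': np.float64(0.2418), 'moment': array([0.1189, 0.1693, 0.0162]), 'q': array([ 0.0488,  0.9196,  0.3822,  1.6623, -0.5086,  0.6582, -0.6713])}
d mm [ 0.8 -1.8 -0.2] rot [-0.  -0.1 -0.1] |a| 0.2
```

move_arm --targets '[[[0.1, 0.5, -1.5, 0, 0, 0, 0], [0.1, 0.5, -1.5, 0, 0, 0, 0], [0.1, 0.5, -1.5, 0, 0, 0, 0], [0.1, 0.5, -1.5, 0, 0, 0, 0]]]' --newtons 30

```text
clock: 5.95
tool_pos: [0.6017, -0.2001, 0.0978]
eef_rot: [0.995, 0.098, 0.001, 0.0]
contact_force: [0.2, -1.5, -0.5]
opening: 0.316
finger_force: 30.0
```

```bash
python3 - <<'E'
from h import *
s=r.get_state();print({k:np.round(s[k],4) for k in("clock","tool_pos","eef_rot","contact_force","opening","finger_force","moment","q")})
rel([.6019,-.1995,.25],frame([.980,.198,0],[0,0,-1]))
E
```

```text
{'clock': np.float64(5.95), 'tool_pos': array([ 0.6017, -0.2001,  0.0978]), 'eef_rot': array([0.9952, 0.0983, 0.0012, 0.    ]), 'contact_force': array([ 0.1983, -1.4666, -0.543 ]), 'opening': np.float64(0.316), 'finger_force': np.float64(29.9989), 'moment': array([-0.2135,  0.1734,  0.0175]), 'q': array([ 0.0461,  0.9194,  0.3826,  1.6633, -0.509 ,  0.6573, -0.6731])}
d mm [   0.7   -0.5 -152.2] rot [ 0.  -0.1 -0.1] |a| 0.2
```

move_arm --targets '[[[0.1, 0, 0, -8, 0, 0, 0], [0.1, 0, 0, -30, 0, 0, 0], [0.1, 0, 0, -60, 0, 0, 0], [0.1, 0, 0, -95, 0, 0, 0], [0.1, 0, 0, -135, 0, 0, 0], [0.1, 0, 0, -165, 0, 0, 0], [0.1, 0, 0, -170, 0, 0, 0], [0.1, 0, 0, -170, 0, 0, 0]]]'

```text
clock: 6.95
tool_pos: [0.6009, -0.1995, 0.2672]
eef_rot: [0.995, 0.098, 0.001, -0.001]
contact_force: [-0.4, -0.7, -1.8]
opening: 0.317
finger_force: 30.0
```

```bash
python3 - <<'E'
from h import *
s=r.get_state();print({k:np.round(s[k],4) for k in("clock","tool_pos","contact_force","opening","finger_force","moment","q")})
im=r.snapshot("wrist");im2=r.snapshot("scene")
cv2.imwrite("pics/w3.png",np.hstack([im[100:,170:470,::-1],cv2.resize(im2[50:200,180:330,::-1],(300,300))]))
n=np.array([-.1209,.5595,.82]);n/=np.linalg.norm(n);ring=np.array([.5759,.2613,.107])
for h in (.150,.110):
    rel(ring+n*h,frame([.1615,-.804,.572],-n) @ Ro.from_euler("z",90,degrees=True).as_matrix(),s)
    rel(ring+n*h,frame([.98,.198,0],-n),s)
E
```

```text
{'clock': np.float64(6.95), 'tool_pos': array([ 0.6009, -0.1995,  0.2672]), 'contact_force': array([-0.3714, -0.6966, -1.8423]), 'opening': np.float64(0.317), 'finger_force': np.float64(29.9985), 'moment': array([ 0.0009,  0.1777, -0.0009]), 'q': array([-0.0187,  0.7181,  0.5112,  1.5279, -0.395 ,  0.9986, -0.7709])}
d mm [  64.4 -542.6   37.8] rot [  0.6  54.  171.5] |a| 179.8
d mm [  64.4 -542.6   37.8] rot [-35.    0.4  -0.3] |a| 35.0
d mm [  64.7 -519.6   70.6] rot [  0.6  54.  171.5] |a| 179.8
d mm [  64.7 -519.6   70.6] rot [-35.    0.4  -0.3] |a| 35.0
```

View pics/w3.png

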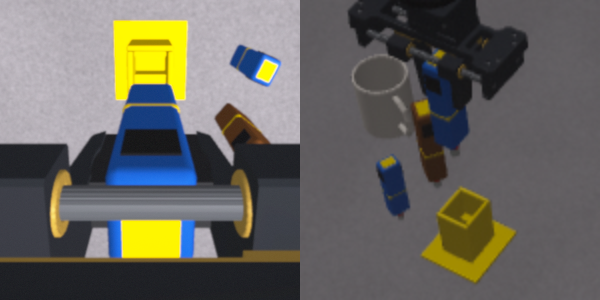

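The picture shows the meter lifted clear, straight in the grip, with the dock empty. Next: travel to 61 mm off the face with an arched path.

move_arm --targets '[[[0.1, 6, -40, -15, 0, 0, 0], [0.1, 12, -90, -40, -2, 0, 0], [0.1, 18, -145, -55, -6, 0, 0], [0.1, 25, -200, -60, -12, 0, 0], [0.1, 31, -255, -60, -18, 0, 0], [0.1, 38, -310, -60, -24, 0, 0], [0.1, 45, -365, -50, -30, 0, 0], [0.1, 52, -420, -35, -34, 0.2, 0], [0.1, 58, -475, -10, -35, 0.4, -0.3], [0.1, 62, -520, 20, -35, 0.4, -0.3]]]'

```text
clock: 8.3
tool_pos: [0.559, 0.3258, 0.2446]
eef_rot: [0.949, 0.098, 0.034, 0.299]
contact_force: [0.8, 0.6, -2.0]
opening: 0.316
finger_force: 30.0
```

```bash
cat >> h.py <<'E'
n=np.array([-.1209,.5595,.82]);n/=np.linalg.norm(n);ring=np.array([.5759,.2613,.107]);RG=frame([.98,.198,0],-n)
def press(h):
    s=r.get_state();print(round(s["clock"],2),"q",s["q"].round(2),"axial",round(float(s["contact_force"]@n),2),"F",s["contact_force"].round(2),"M",s["moment"].round(3),"grip",round(float(s["finger_force"]),1),"tip gap mm",round(float((s["tool_pos"]-ring)@n*1e3-89),2));rel(ring+n*(.089+h/1e3),RG,s)
E
python3 -c "
from h import *
press(30)"
```

```text
8.3 q [-1.18  1.04  0.86  1.29 -0.15  1.26 -1.86] axial -1.39 F [ 0.83  0.58 -1.96] M [0.725 0.241 0.019] grip 30.0 tip gap mm 61.98
d mm [  2.7 -24.2  32. ] rot [ 0.1 -0.1  0.2] |a| 0.2
```

move_arm --targets '[[[0.1, 2.5, -12, 5, 0, 0, 0], [0.1, 2.7, -24, 15, 0, 0, 0], [0.1, 2.7, -24, 28, 0, 0, 0], [0.1, 2.7, -24, 37, 0, 0, 0], [0.1, 2.7, -24, 42, 0, 0, 0], [0.1, 2.7, -24, 42, 0, 0, 0], [0.1, 2.7, -24, 42, 0, 0, 0]]]'

```text
clock: 9.18
tool_pos: [0.5646, 0.3185, 0.2003]
eef_rot: [0.949, 0.096, 0.035, 0.299]
contact_force: [0.3, -0.2, -1.3]
opening: 0.315
finger_force: 30.0
```

```bash
python3 - <<'E'
from h import *
press(8)
im2=r.snapshot("scene");im=r.snapshot("wrist");cv2.imwrite("pics/w4.png",np.hstack([cv2.resize(im2[170:320,330:480,::-1],(400,400),interpolation=cv2.INTER_CUBIC),im[:,120:520,::-1]]))
press(8)
E
```

```text
9.18 q [-1.17  1.09  0.84  1.33 -0.17  1.18 -1.87] axial -1.22 F [ 0.32 -0.24 -1.28] M [0.753 0.306 0.005] grip 30.0 tip gap mm 20.86
d mm [-1.1 -5.6 12.9] rot [ 0.1 -0.1 -0. ] |a| 0.1
9.28 q [-1.17  1.09  0.84  1.33 -0.17  1.18 -1.87] axial -1.55 F [-0.13  0.23 -2.07] M [ 0.765  0.395 -0.1  ] grip 30.0 tip gap mm 20.86
d mm [-1.  -5.4 12.8] rot [ 0.1 -0.1 -0. ] |a| 0.1
```

View pics/w4.png

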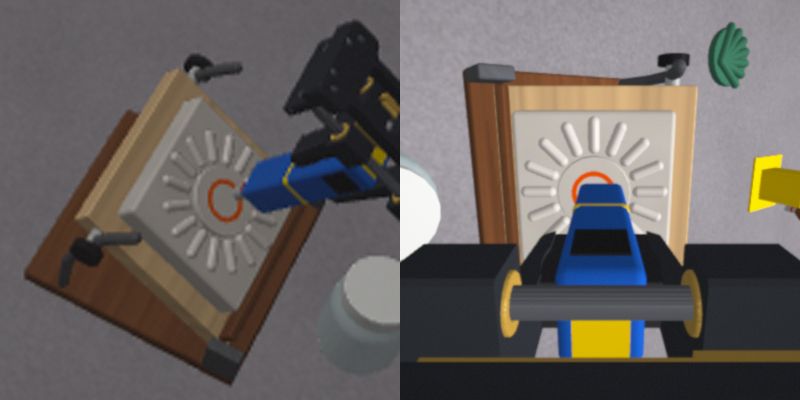

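The scene crop shows the nose approaching the ring from slightly off to its downhill side. That matches the 5.5 mm of lateral shift still to go, and the meter is square to the face.

move_arm --targets '[[[0.1, -1, -3, 5, 0, 0, 0], [0.1, -1, -5.5, 9, 0, 0, 0], [0.1, -1, -5.5, 12, 0, 0, 0], [0.1, -1, -5.5, 13, 0, 0, 0], [0.1, -1, -5.5, 13, 0, 0, 0], [0.1, -1, -5.5, 13, 0, 0, 0]]]'

```text
clock: 10.02
tool_pos: [0.5641, 0.3153, 0.1861]
eef_rot: [0.949, 0.096, 0.034, 0.299]
contact_force: [0.6, -0.8, -2.4]
opening: 0.316
finger_force: 30.0
```

```bash
python3 -c "
from h import *
press(4)"
```

```text
10.03 q [-1.17  1.1   0.84  1.35 -0.18  1.15 -1.88] axial -2.46 F [ 0.63 -0.81 -2.36] M [ 0.68   0.276 -0.034] grip 30.0 tip gap mm 7.51
d mm [ 0.1 -0.   3.5] rot [ 0.1 -0.1 -0. ] |a| 0.1
```

move_arm --targets '[[[0.1, 0, 0, 1, 0, 0, 0], [0.1, 0, 0, 2, 0, 0, 0], [0.1, 0, 0, 2, 0, 0, 0]]]'

```text
clock: 10.4
tool_pos: [0.5642, 0.314, 0.1842]
eef_rot: [0.949, 0.096, 0.034, 0.299]
contact_force: [0.5, 0.0, -2.4]
opening: 0.315
finger_force: 30.0
```

move_arm --targets '[[[0.1, 0, 0, 1, 0, 0, 0], [0.1, 0, 0, 2, 0, 0, 0], [0.1, 0, 0, 2, 0, 0, 0]]]'

```text
clock: 10.78
tool_pos: [0.5645, 0.3129, 0.1826]
eef_rot: [0.949, 0.096, 0.034, 0.299]
contact_force: [0.4, 0.3, -1.0]
opening: 0.319
finger_force: 30.0
```

```bash
python3 -c "
from h import *
press(0)"
```

```text
10.78 q [-1.16  1.1   0.83  1.35 -0.18  1.14 -1.88] axial -0.69 F [ 0.37  0.26 -0.96] M [0.735 0.322 0.007] grip 30.0 tip gap mm 3.21
d mm [0.3 0.  3.2] rot [ 0.1 -0.1 -0. ] |a| 0.1
```

```bash
cat >> h.py <<'E'
def avg(N=8):
    A=[];G=[]
    for i in range(N):
        r.snapshot("wrist");s=r.get_state();A.append(s["contact_force"]@n);G.append((s["tool_pos"]-ring)@n*1e3-89)
    print(round(s["clock"],2),"axial",np.mean(A).round(2),"+-",(np.std(A)/N**.5).round(2),"gap",np.mean(G).round(2))
E
python3 -c "
from h import *
avg(10)"
```

```text
11.28 axial -1.31 +- 0.19 gap 3.36
```

move_arm --targets '[[[0.1, 0, 0, 1, 0, 0, 0], [0.1, 0, 0, 2, 0, 0, 0], [0.1, 0, 0, 2, 0, 0, 0]]]'

```text
clock: 11.65
tool_pos: [0.5647, 0.3117, 0.1809]
eef_rot: [0.949, 0.096, 0.034, 0.299]
contact_force: [0.5, 0.4, -1.1]
opening: 0.316
finger_force: 30.0
```

```bash
python3 -c "
from h import *
avg()"
```

```text
12.05 axial -1.53 +- 0.2 gap 1.35
```

move_arm --targets '[[[0.1, 0, 0, 1, 0, 0, 0], [0.1, 0, 0, 2, 0, 0, 0], [0.1, 0, 0, 2, 0, 0, 0]]]'

```text
clock: 12.42
tool_pos: [0.565, 0.3106, 0.1793]
eef_rot: [0.949, 0.096, 0.034, 0.299]
contact_force: [0.4, 0.0, -1.6]
opening: 0.319
finger_force: 30.0
```

```bash
python3 -c "
from h import *
avg()"
```

```text
12.82 axial -1.62 +- 0.22 gap -0.64
```

Not in contact yet; baseline is about -1.5 N.

move_arm --targets '[[[0.1, 0, 0, 1, 0, 0, 0], [0.1, 0, 0, 1.5, 0, 0, 0], [0.1, 0, 0, 1.5, 0, 0, 0]]]'

```text
clock: 13.2
tool_pos: [0.5652, 0.31, 0.1783]
eef_rot: [0.949, 0.096, 0.034, 0.299]
contact_force: [-0.8, 0.2, 0.6]
opening: 0.314
finger_force: 30.0
```

```bash
python3 -c "
from h import *
avg()"
```

```text
13.6 axial 0.52 +- 0.11 gap -2.01
```

move_arm --targets '[[[0.1, 0, 0, 1, 0, 0, 0], [0.1, 0, 0, 1.5, 0, 0, 0], [0.1, 0, 0, 1.5, 0, 0, 0]]]'

```text
clock: 13.98
tool_pos: [0.5654, 0.3091, 0.1769]
eef_rot: [0.949, 0.096, 0.034, 0.299]
contact_force: [-1.1, 0.8, 0.3]
opening: 0.311
finger_force: 30.0
```

```bash
python3 -c "
from h import *
avg()"
```

```text
14.38 axial 1.09 +- 0.2 gap -3.6
```

Contact shows at a gap of about -0.8 mm, and the force rise matches the spring. I'll press to about 6 mm, which is a gap of -6.8.

move_arm --targets '[[[0.1, 0, 0, 1, 0, 0, 0], [0.1, 0, 0, 2, 0, 0, 0], [0.1, 0, 0, 3, 0, 0, 0], [0.1, 0, 0, 3, 0, 0, 0]]]'

```text
clock: 14.88
tool_pos: [0.5658, 0.3074, 0.1745]
eef_rot: [0.949, 0.096, 0.034, 0.299]
contact_force: [0.1, 2.6, 1.2]
opening: 0.315
finger_force: 30.0
```

```bash
python3 -c "
from h import *
avg(16);press(-6.8)"
```

```text
15.68 axial 1.79 +- 0.16 gap -6.6
15.68 q [-1.16  1.11  0.83  1.37 -0.18  1.12 -1.87] axial 1.97 F [-0.82  2.51  0.56] M [0.813 0.319 0.025] grip 30.0 tip gap mm -6.66
d mm [0.2 0.  0.1] rot [ 0.1 -0.1 -0. ] |a| 0.1
```

move_arm --targets '[[[0.1, 0, 0, 0.5, 0, 0, 0], [0.1, 0, 0, 0.5, 0, 0, 0], [0.1, 0, 0, 0.5, 0, 0, 0], [0.1, 0, 0, 0.5, 0, 0, 0], [0.1, 0, 0, 0.5, 0, 0, 0], [0.1, 0, 0, 0.5, 0, 0, 0], [0.1, 0, 0, 0.5, 0, 0, 0], [0.1, 0, 0, 0.5, 0, 0, 0], [0.1, 0, 0, 0.5, 0, 0, 0], [0.1, 0, 0, 0.5, 0, 0, 0]]]'

```text
clock: 16.92
tool_pos: [0.5658, 0.3071, 0.1741]
eef_rot: [0.949, 0.096, 0.034, 0.299]
contact_force: [0.1, 1.7, 1.8]
opening: 0.316
finger_force: 30.0
```

```bash
python3 - <<'E'
from h import *
avg(30);press(-7)
im2=r.snapshot("scene");im=r.snapshot("wrist");cv2.imwrite("pics/w5.png",np.hstack([cv2.resize(im2[210:290,370:450,::-1],(400,400),interpolation=cv2.INTER_CUBIC),im[:,120:520,::-1]]))
E
```

```text
18.43 axial 2.18 +- 0.09 gap -7.15
18.43 q [-1.16  1.11  0.83  1.37 -0.18  1.12 -1.87] axial 1.3 F [-1.07  1.95  0.1 ] M [0.849 0.227 0.09 ] grip 30.0 tip gap mm -7.14
d mm [ 0.2  0.  -0.1] rot [ 0.1 -0.1 -0. ] |a| 0.1
```

View pics/w5.png

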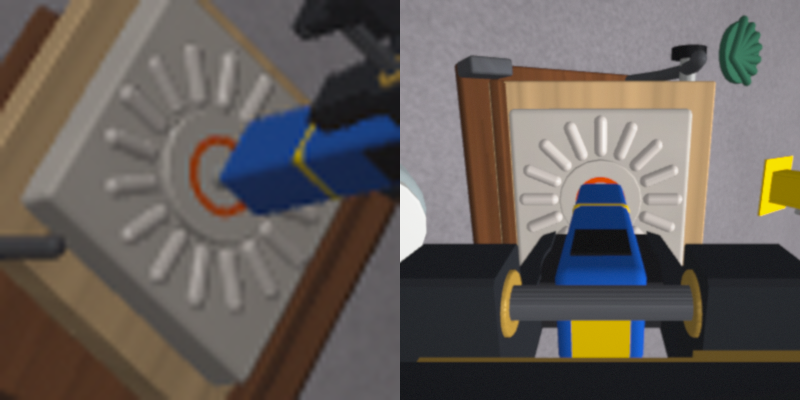

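The scene crop shows the box end right over the ring. The pin base is visible near (220,180) inside the ring, whose centre is about (218,176), and the wrist view has the box centred on it. The force is 3.7 N above baseline, which is about 6 mm in. I'll hold a bit longer, then back straight off.

move_arm --targets '[[[0.1, 0, 0, 0, 0, 0, 0], [0.1, 0, 0, 0, 0, 0, 0], [0.1, 0, 0, 0, 0, 0, 0], [0.1, 0, 0, 0, 0, 0, 0], [0.1, 0, 0, 0, 0, 0, 0], [0.1, 0, 0, 0, 0, 0, 0], [0.1, 0, 0, 0, 0, 0, 0], [0.1, 0, 0, 0, 0, 0, 0], [0.1, 0, 0, 0, 0, 0, 0], [0.1, 0, 0, 0, 0, 0, 0]]]'

```text
clock: 19.77
tool_pos: [0.5658, 0.3071, 0.1741]
eef_rot: [0.949, 0.096, 0.034, 0.299]
contact_force: [0.1, 2.2, 0.3]
opening: 0.316
finger_force: 30.0
```

move_arm --targets '[[[0.1, 0, 0, -3, 0, 0, 0], [0.1, 0, 0, -8, 0, 0, 0], [0.1, 0, 0, -20, 0, 0, 0], [0.1, 0, 0, -40, 0, 0, 0], [0.1, 0, 0, -60, 0, 0, 0], [0.1, 0, 0, -75, 0, 0, 0], [0.1, 0, 0, -80, 0, 0, 0], [0.1, 0, 0, -80, 0, 0, 0]]]'

```text
clock: 20.78
tool_pos: [0.5559, 0.3518, 0.2395]
eef_rot: [0.949, 0.096, 0.034, 0.299]
contact_force: [-0.6, -0.9, -1.8]
opening: 0.316
finger_force: 30.0
```

```bash
python3 - <<'E'
from h import *
press(60)
D=frame([.980,.198,0],[0,0,-1])
rel([.585,.05,.32],D);rel([.6017,-.2001,.2678],D)
E
```

```text
20.77 q [-1.19  1.07  0.86  1.23 -0.16  1.31 -1.89] axial -1.88 F [-0.61 -0.91 -1.76] M [0.705 0.353 0.043] grip 30.0 tip gap mm 72.72
d mm [ 0.4  0.1 12.7] rot [ 0.1 -0.  -0. ] |a| 0.1
d mm [-32.  293.2 106.9] rot [35.  -0.5  0.1] |a| 35.0
d mm [-66.6 466.7 291.9] rot [35.  -0.5  0.1] |a| 35.0
```

move_arm --targets '[[[0.1, -5, 35, 0, 0, 0, 0], [0.1, -11, 85, 10, 2, 0, 0], [0.1, -17, 140, 28, 7, 0, 0], [0.1, -23, 195, 55, 13, 0, 0], [0.1, -29, 250, 85, 19, -0.2, 0], [0.1, -36, 300, 112, 26, -0.4, 0], [0.1, -44, 345, 152, 32, -0.5, 0.1], [0.1, -52, 388, 195, 35, -0.5, 0.1], [0.1, -60, 430, 240, 35, -0.5, 0.1], [0.1, -66, 463, 285, 35, -0.5, 0.1]]]'

```text
clock: 22.02
tool_pos: [0.5997, -0.1968, 0.2707]
eef_rot: [0.995, 0.098, -0.001, 0.001]
contact_force: [1.1, 0.8, -1.2]
opening: 0.314
finger_force: 30.0
```

move_arm --targets '[[[0.1, 0, 0, 0, 0, 0, 0], [0.1, 0, 0, 0, 0, 0, 0], [0.1, 0, 0, 0, 0, 0, 0], [0.1, 0, 0, 0, 0, 0, 0]]]'

```text
clock: 22.52
tool_pos: [0.6015, -0.1914, 0.2716]
eef_rot: [0.995, 0.101, 0.0, -0.0]
contact_force: [0.1, 0.3, -2.5]
opening: 0.318
finger_force: 30.0
```

```bash
python3 - <<'E'
from h import *
D=frame([.980,.198,0],[0,0,-1]);s=r.get_state();print(s["clock"],s["tool_pos"],s["qd"].round(3))
rel([.6017,-.2001,.2],D);c=r.camera_info("wrist")
im=r.snapshot("wrist");cv2.imwrite("pics/w6.png",cv2.resize(im[80:280,190:450,::-1],None,fx=3,fy=3,interpolation=cv2.INTER_CUBIC))
import pickle;pickle.dump((c,s),open("w6.pkl","wb"))
E
```

```text
22.525 [ 0.6014584  -0.19140756  0.27160305] [ 0.006 -0.002  0.004 -0.003 -0.001  0.     0.001]
d mm [-1.5  8.6 71.6] rot [-0.  -0.   0.2] |a| 0.2
```

View pics/w6.png

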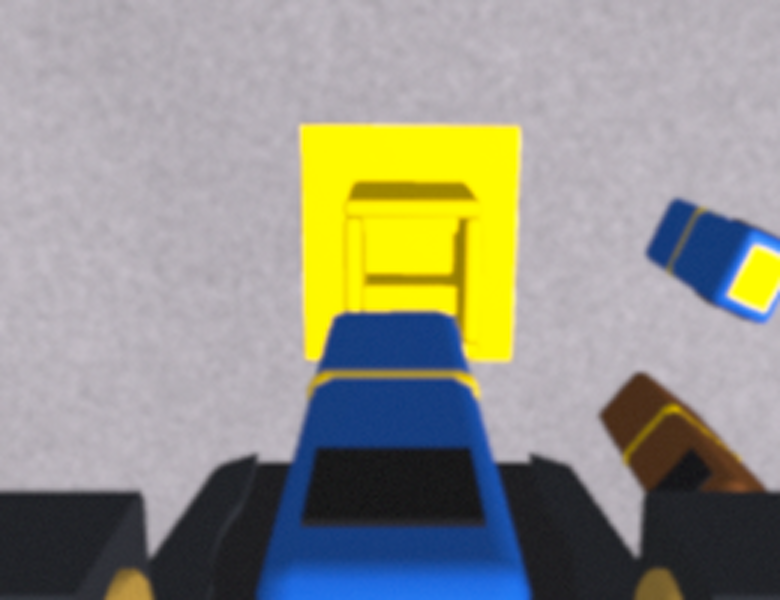

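The picture shows the meter still straight in the grip and the dock empty. The lateral error of about 9 mm agrees with the state, so I correct it, hover and check before inserting.

move_arm --targets '[[[0.1, -1.5, 8.5, 5, 0, 0, 0.2], [0.1, -1.5, 8.5, 30, 0, 0, 0.2], [0.1, -1.5, 8.5, 60, 0, 0, 0.2], [0.1, -1.5, 8.5, 75, 0, 0, 0.2], [0.1, -1.5, 8.5, 75, 0, 0, 0.2], [0.1, -1.5, 8.5, 75, 0, 0, 0.2]]]'

```text
clock: 23.32
tool_pos: [0.602, -0.2023, 0.1974]
eef_rot: [0.995, 0.098, 0.001, 0.001]
contact_force: [-0.3, 0.2, -1.6]
opening: 0.315
finger_force: 30.0
```

```bash
python3 - <<'E'
from h import *
D=frame([.980,.198,0],[0,0,-1]);s=r.get_state();print(s["clock"],s["tool_pos"],s["qd"].round(3))
rel([.6017,-.1999,.098],D)
E
```

```text
23.325 [ 0.60197238 -0.20225843  0.19738377] [-0.002 -0.008  0.001 -0.003 -0.002 -0.002  0.   ]
d mm [ 0.1 -2.5 99.4] rot [ 0.1 -0.1 -0.2] |a| 0.2
```

move_arm --targets '[[[0.1, 0, -2, 5, 0, 0, 0], [0.1, 0, -2, 15, 0, 0, 0], [0.1, 0, -2, 30, 0, 0, 0], [0.1, 0, -2, 42, 0, 0, 0], [0.1, 0, -2, 50, 0, 0, 0], [0.1, 0, -2, 50, 0, 0, 0], [0.1, 0, -2, 50, 0, 0, 0]]]'

```text
clock: 24.2
tool_pos: [0.6012, -0.1999, 0.1467]
eef_rot: [0.995, 0.098, 0.0, 0.0]
contact_force: [-0.1, 0.2, -2.1]
opening: 0.315
finger_force: 30.0
```

```bash
python3 - <<'E'
from h import *
D=frame([.980,.198,0],[0,0,-1]);s=r.get_state();print(s["clock"],s["contact_force"],s["tool_pos"])
rel([.6017,-.1999,.098],D)
E
```

```text
24.2 [-0.1127944   0.16736665 -2.14418935] [ 0.60117054 -0.19993113  0.14666595]
d mm [ 0.5  0.  48.7] rot [ 0.  -0.  -0.2] |a| 0.2
```

move_arm --targets '[[[0.1, 0.5, 0, 6, 0, 0, 0], [0.1, 0.5, 0, 14, 0, 0, 0], [0.1, 0.5, 0, 22, 0, 0, 0], [0.1, 0.5, 0, 30, 0, 0, 0], [0.1, 0.5, 0, 36, 0, 0, 0], [0.1, 0.5, 0, 42, 0, 0, 0], [0.1, 0.5, 0, 45, 0, 0, 0], [0.1, 0.5, 0, 47, 0, 0, 0], [0.1, 0.5, 0, 47, 0, 0, 0], [0.1, 0.5, 0, 47, 0, 0, 0]]]'

```text
clock: 25.45
tool_pos: [0.6015, -0.1997, 0.0995]
eef_rot: [0.995, 0.098, 0.0, 0.0]
contact_force: [1.2, -0.1, -2.3]
opening: 0.314
finger_force: 30.0
```

```bash
python3 - <<'E'
from h import *
D=frame([.980,.198,0],[0,0,-1]);n=np.array([0,0,1.])
avg(8);s=r.get_state();print(s["clock"],s["contact_force"],s["tool_pos"])
rel([.6017,-.1999,.098],D)
E
```

```text
25.85 axial -1.22 +- 0.15 gap -356.12
25.85 [ 0.03752807  0.1213107  -1.0998443 ] [ 0.60142403 -0.19956628  0.09938492]
d mm [0.2 0.4 1.4] rot [ 0.   0.  -0.2] |a| 0.2
```

move_arm --targets '[[[0.1, 0, 0, 1, 0, 0, 0], [0.1, 0, 0, 1.8, 0, 0, 0], [0.1, 0, 0, 1.8, 0, 0, 0], [0.1, 0, 0, 1.8, 0, 0, 0]]]'

```text
clock: 26.35
tool_pos: [0.6014, -0.1996, 0.0979]
eef_rot: [0.995, 0.098, 0.0, 0.0]
contact_force: [-0.1, 0.4, 3.3]
opening: 0.313
finger_force: 30.0
```

move_arm --targets '[[[0.4, 0, 0, 0, 0, 0, 0], [0.4, 0, 0, 0, 0, 0, 0], [0.5, 0, 0, 0, 0, 0, 0], [1, 0, 0, 0, 0, 0, 0], [1, 0, 0, 0, 0, 0, 0], [1, 0, 0, 0, 0, 0, 0], [1, 0, 0, 0, 0, 0, 0], [1, 0, 0, 0, 0, 0, 0]]]'

```text
clock: 27.35
tool_pos: [0.6014, -0.1996, 0.0976]
eef_rot: [0.995, 0.098, -0.0, 0.0]
contact_force: [-0.0, -0.6, 0.1]
opening: 1.0
finger_force: 0.0
```

move_arm --targets '[[[1, 0, 0, -10, 0, 0, 0], [1, 0, 0, -40, 0, 0, 0], [1, 0, 0, -80, 0, 0, 0], [1, 0, 0, -125, 0, 0, 0], [1, 0, 0, -160, 0, 0, 0], [1, 0, 0, -165, 0, 0, 0], [1, 0, 0, -165, 0, 0, 0]]]'

```text
clock: 28.22
tool_pos: [0.6011, -0.1993, 0.2624]
eef_rot: [0.995, 0.098, -0.0, -0.0]
contact_force: [-0.1, -0.3, -0.1]
opening: 1.002
finger_force: 0.0
```

```bash
python3 - <<'E'
from h import *
s=r.get_state();print(s["clock"],s["tool_pos"])
c=r.camera_info("wrist");im=r.snapshot("wrist");im2=r.snapshot("scene")
h=cv2.cvtColor(im,cv2.COLOR_RGB2HSV)
cv2.imwrite("pics/w7.png",np.hstack([cv2.resize(im[60:210,220:420,::-1],(533,400),interpolation=cv2.INTER_CUBIC),cv2.resize(im2[100:200,210:277,::-1],(267,400),interpolation=cv2.INTER_CUBIC)]))
a=cv2.imread("pics/scene0.png");d=np.abs(a.astype(int)-im2[:,:,::-1]).max(2)
for nm,(x,y) in dict(dockmeter=(260,150),shell=(268,253),mug=(222,98),jar=(470,287)).items(): print(nm,(d[y-18:y+18,x-18:x+18]>30).sum())
print(proj(c,np.array([.6019,-.1995,.157])))
E
```

```text
28.225 [ 0.60114324 -0.19927741  0.26241146]
dockmeter 44
shell 0
mug 159
jar 0
[320.39052527 192.59924012]
```

View pics/w7.png

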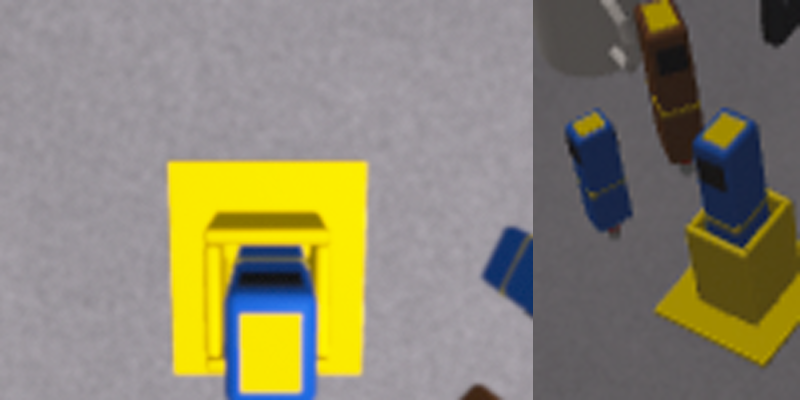

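The meter stands upright and fully home in the dock, matching the first picture, and it is released with the gripper clear. The pixel change near the mug comes from the arm passing in front of it; the arm never went near the mug.

```bash
python3 -c "
from plant import r
print(r.finish_job())"
```

```text
the job is handed in; nothing more can be done
None
```

The job is handed in at 28 s: the nose was pressed about 6 mm in (estimated from force and travel), square on the face inside the ring, and held steady for over 2 s, then the meter went back upright and fully home in the dock and was released; the arm never went near the jar, mug or shell.

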